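Register and lock a primed panel in the stencil fence

ROBOT

A 7-joint arm with a two-finger parallel gripper is mounted at the origin on a cart in front of the work surface, level with it; the furniture and walls round the work are solid. World frame = base frame: x ahead of the robot, y to its left, z up, the work surface at z = 0. Lengths are in m, angles in degrees, forces in N, time in s.
With the tool pointing down it reaches from about 0.425 to 0.875 m from the base axis. Payload 4.7 kg.
Tool frame: the origin (TCP) lies between the finger pads; the fingertips stand 8 mm ahead of it and the grasp point (between the pads) lies 11 mm behind it (env.tip_extent is the distance from the TCP to the fingertips, in m); z points along the fingers, y is the line along which they close (so a half turn about z gives the same grasp; the last joint's range is limited). The gripper opens to 87 mm and grips with 3 to 60 N. Pads are 19 mm wide; open, the fingers measure 117 mm over their backs; the gripper's body (75 mm by 190 mm) begins 51 mm behind the grasp point.
Start: joints at [0.808, 18.392, -4.016, 83.108, 1.295, 78.541, -3.26], TCP at [0.65, -0, 0.231] pointing down, gripper open.
Joint ranges: [-163.93, 163.93], [-17.29, 119.83], [-79.2, 71.16], [3.27, 140.29], [-89.18, 269.18], [5.43, 117.66], [-154.24, 154.24]. Speed limits (degrees/s): [147.25, 147.25, 180, 180, 180, 180, 180].

INTERFACE

Orientations are given as [roll, pitch, yaw] about the fixed x, y, z axes, in that order (R = Rz(yaw) Ry(pitch) Rx(roll)).
In Python, from cell import sensors, vision, workorder, env gives the robot as it stands.
- The arm moves only by the tool drive_tool, never from a script. Its argument "moves" is a list of rows, each an object of numbers: "x", "y", "z": the shift along the tool's x, y, z in mm; "rx", "ry", "rz": the turn, a rotation vector about the tool's x, y, z in rad; "fingers": the closure, from -1 (fully open) to 1 (shut). In form: [{"x": .., "y": .., "z": .., "rx": .., "ry": .., "rz": .., "fingers": ..}, ...]. A call has 1 to 20 rows; each row is the pose to reach, as a shift and turn from the pose commanded when the call began, along the tool's axes at that moment; what a row does not reach only later rows make up. A row lasts 1/8 s, in which the tool goes at most 62.5 mm and 10.7 degrees, less where a joint would pass 70% of its speed; a pose out of reach is approached as far as the arm can. A call with a gripper value outside its range is refused whole. The fingers move at their own pace and stop on an object; "force" is the grip in N (left out, the last holds). Time passes only in rows, so rows that repeat a pose let the fingers close. It gives the time, the measured TCP pose, the force, the opening and the grip force at its end, in the units of the state.
- sensors.get_obs(): the state, without advancing time (a new reading comes with each control period).
- vision.read_camera(name): name is "scene" or "side" or "wrist"; returns a dict with "image" (420x560x3 uint8, red, green, blue), "fx", "fy", "cx", "cy" (pixels), "R" (3x3) and "t" (3): a world point X has camera coordinates R X + t. Camera axes: x right, y down, z forward; pixel columns grow to the right and rows downward; lengths in m; the calibration is good to about 2 mm. A picture is of the moment at which its call begins. There is no depth.
- workorder.sign_off(): hands the job in; it is judged then, once.
The state is a dict: "time_s": time; "qpos": joint angles; "joint_velocities": joint speeds; "effort": joint torques, N m; "tool_pos": TCP position; "tool_rot": TCP orientation; "force": force on the tool from outside, world axes, zero at the start; "wrist_torque": the same for the moment, N m; "grip_width": finger opening in m; "grasp_force": force on a finger pad.
Only numpy, scipy, OpenCV 4.12 (cv2) and the standard library are available. Lean on these libraries where they do the work, as an engineer would, in place of code of your own. Each camera call takes 0.05 s, during which the arm holds its last target. There are 200 camera calls.

TASK

Slide the white primed panel over the table, without lifting or tipping it, into the corner of the wooden fence until its edges lie flush against both rails. Lock it there by swinging the dark stop arm fully shut behind its near edge, and leave the other things on the table where they are.

Things in the scene. Friction and masses are not known exactly. Their poses are not given: they have to be found in the camera images.
- panel: Loose flat painting panel, white on top, plywood sides, 0.25 to 0.5 kg: 120 mm along its x, 160 mm along its y, 24 mm thick. Origin: centre of its underside; z up. A half turn makes no difference. Starts turned by up to 0.3 rad, to the right of and nearer than its place in the fence. Too wide to grasp: push its edges.
- fence: Fixed L of pale wood, rails 24 mm wide, 22 mm high. Origin: inner corner at table level; z up. Far rail along y (inner face x = 0, y = +24 to -180 mm); side rail along x (inner face y = 0, x = 0 to -112 mm, then a 4 mm low tongue under the arm's pivot). The panel's 160 mm side belongs on the far rail, its 120 mm side on the side rail: flush home, its centre is at x = -60, y = -80 mm.
- stop_pivot (a point): The stop arm's pivot, fixed to the fence: at x = -130.5, y = +12 mm, z = 24.5 mm in the fence's frame; vertical axis, brass pin.
- stop_knob (a point): Top centre of the red upright knob on the stop arm: 20 mm in diameter, stands on the arm 100 mm from the pivot, from 21 to 63 mm above the table. This point is 63 mm above the table.
- stop_arm (a joint): Swing of the dark wooden stop arm: 18 mm wide, 116 mm long from the pivot, top at 21.5 mm. 0 = shut on its end stop: it points along the fence's -y, its face 1.5 mm behind the near edge of a panel that is home. Grows clockwise seen from above; 1.57 = along the fence's -x. Range 0 to 2.2; starts at 1.5 to 2.1. Needs 0.5 N at the knob; stays where left.
- gesso_jar: Open white jar, 54 mm in diameter, 95 mm high, standing to the left of the fence; bystander. Origin: centre of its underside.
- tea_mug: White spotted mug, 78 mm in diameter, 93 mm high, standing far to the right; bystander. Origin: on its underside.
- tube_big: White paint tube, 42 x 125 x 36 mm, lying at the right; bystander. Origin: centre of its underside.
- masking_tape: Roll of masking tape, 104 mm in diameter, 25 mm high, lying at the left; bystander. Origin: centre of its underside.

How it is judged:
By the outcome, as a careful person would: the job done as asked, in the order asked, and still so for the second after the job is handed in, with the robot touching nothing.
It also fails if it takes over 56 s, if anything falls off the work surface, if the arm or the gripper's body presses on something with over 40 N, if the wrist force passes 120 N, or if a joint passes its speed limit or range.

## Working session

There is one attempt and no reset: what is moved stays moved. The work goes in short steps, Python scripts to look and compute and a tool call to move; the robot and the scene stay as the last step left them, time stands still between calls to the robot, and variables do not carry over. Pictures are saved under pics/ and viewed, at most 10 in all, crops included, and the job is handed in when it is done.

Besides the shell and the picture viewer there is one more tool, called in YAML: its name, and indented under it one key for each argument. drive_tool: Moves the arm, as the interface text tells. Its arguments: {"type":"object","properties":{"moves":{"type":"array"},"force":{"type":"number"}},"required":["moves"]}

```bash
mkdir -p pics; python3 - <<'E'
from cell import sensors, vision, workorder, env
import cv2,numpy as np
for n in ("scene","side"):
    c=vision.read_camera(n); cv2.imwrite(f"pics/{n}0.png",c["image"][:,:,::-1])
    print(n,c["fx"],c["cx"],c["cy"],np.round(-c["R"].T@c["t"],3),np.round(c["R"],2).tolist())
o=sensors.get_obs();print(o["tool_pos"],o["tool_rot"],env.tip_extent)
E
```

```text
scene 419.1241911091052 278.2593078197259 207.11590721597867 [-0.101 -0.995  0.813] [[0.82, -0.58, -0.02], [-0.31, -0.42, -0.85], [0.49, 0.7, -0.52]]
side 481.2759253772815 279.109396537682 213.0161663880202 [0.08  1.392 0.668] [[-0.94, -0.35, 0.0], [-0.14, 0.35, -0.93], [0.33, -0.87, -0.37]]
[ 6.49511090e-01 -8.27207370e-05  2.29568518e-01] [-1.79900758e+02  3.71589675e-03  8.99959754e+01] 0.008
```

View pics/scene0.png

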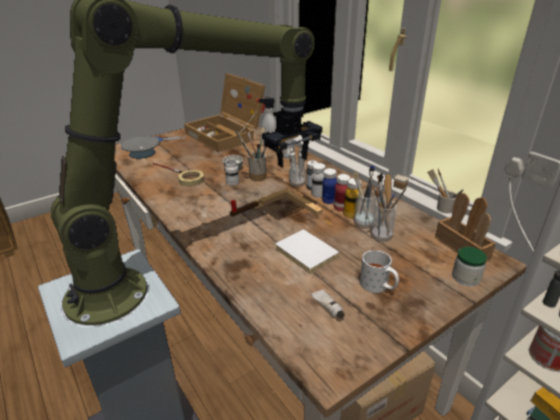

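View pics/side0.png

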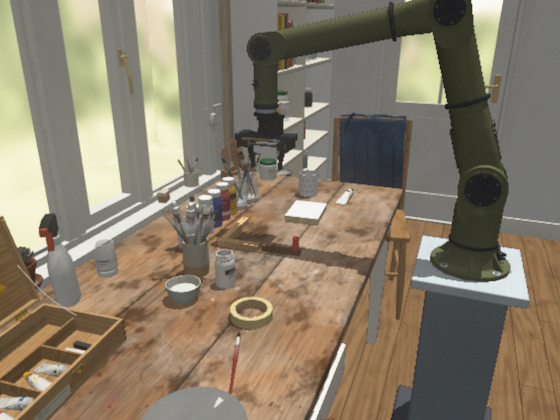

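The scene view shows the white panel at about (307,249), the red knob at (234,208), and the fence from about (260,200) to (320,208). In the side view the knob is at (295,243) and the panel at (307,211). I'll zoom in next.

```bash
cat > h.py <<'E'
import cv2,numpy as np
def ray(c,uv,z):
    """pixels -> world points on plane z"""
    uv=np.atleast_2d(uv).astype(float)
    d=np.c_[(uv[:,0]-c["cx"])/c["fx"],(uv[:,1]-c["cy"])/c["fy"],np.ones(len(uv))]@c["R"]
    o=-c["R"].T@c["t"]
    return o+d*((z-o[2])/d[:,2])[:,None]
def proj(c,X):
    p=np.atleast_2d(X)@c["R"].T+c["t"]; return np.c_[c["fx"]*p[:,0]/p[:,2]+c["cx"],c["fy"]*p[:,1]/p[:,2]+c["cy"]]
def red(im):
    h=cv2.cvtColor(im,cv2.COLOR_RGB2HSV); return (((h[...,0]<6)|(h[...,0]>174))&(h[...,1]>150)&(h[...,2]>70)).astype(np.uint8)
def white(im):
    h=cv2.cvtColor(im,cv2.COLOR_RGB2HSV); return ((h[...,1]<40)&(h[...,2]>150)).astype(np.uint8)
E
python3 - <<'E'
from cell import vision
import cv2,numpy as np
from h import *
a=vision.read_camera("scene");b=vision.read_camera("side");w=vision.read_camera("wrist")
cv2.imwrite("pics/w0.png",w["image"][:,:,::-1])
A=cv2.resize(a["image"][170:290,205:365],None,fx=5,fy=5,interpolation=3)
B=cv2.resize(b["image"][180:270,205:365],None,fx=5,fy=5,interpolation=3)
cv2.imwrite("pics/a1.png",A[...,::-1]);cv2.imwrite("pics/b1.png",B[...,::-1])
for c,(u,v) in ((a,(307,249)),(b,(307,211))):
    n,l,s,ce=cv2.connectedComponentsWithStats(white(c["image"]))
    i=l[v,u]; cn=max(cv2.findContours((l==i).astype(np.uint8),0,1)[0],key=len)
    q=cv2.approxPolyDP(cn,6,True)[:,0]; P=ray(c,q,.024); print(s[i],q.tolist(),P.round(4)[:,:2].tolist(), np.linalg.norm(P-np.roll(P,1,0),axis=1))
    n,l,s,ce=cv2.connectedComponentsWithStats(red(c["image"]))
    for k in range(1,n):
        if s[k,4]>15: print("red",s[k],ce[k],ray(c,ce[k],.042).round(4))
print("panel c in wrist",proj(w,[.65,0,0]))
E
```

```text
[ 276  230   62   39 1269] [[276, 242], [309, 268], [337, 253], [305, 230]] [[0.5082, -0.103], [0.5119, -0.265], [0.6253, -0.2604], [0.6239, -0.1053]] [0.11576097 0.16205569 0.11343628 0.15511342]
red [337 185  10  10  61] [341.27868852 189.21311475] [[0.8861 0.0055 0.042 ]]
red [231 200   6  12  50] [233.34 205.36] [[0.4988 0.148  0.042 ]]
red [541 357   6   5  20] [543.6 359.5] [[ 0.7154 -0.8273  0.042 ]]
red [551 357   9  11  77] [555.83116883 362.64935065] [[ 0.7283 -0.8469  0.042 ]]
[285 200  42  20 569] [[285, 215], [317, 219], [326, 203], [296, 200]] [[0.616, -0.0941], [0.4998, -0.1001], [0.5129, -0.2635], [0.629, -0.2528]] [0.1591924  0.11641083 0.1638971  0.11662438]
red [293 237   5  13  41] [295.14634146 242.56097561] [[0.4968 0.1433 0.042 ]]
red [230 359   6  34  62] [232.56451613 373.41935484] [[0.4199 0.734  0.042 ]]
panel c in wrist [[278.082097   183.60473032]]
```

View pics/w0.png

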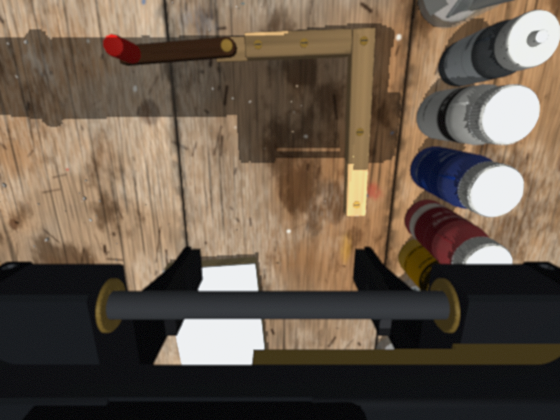

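View pics/a1.png

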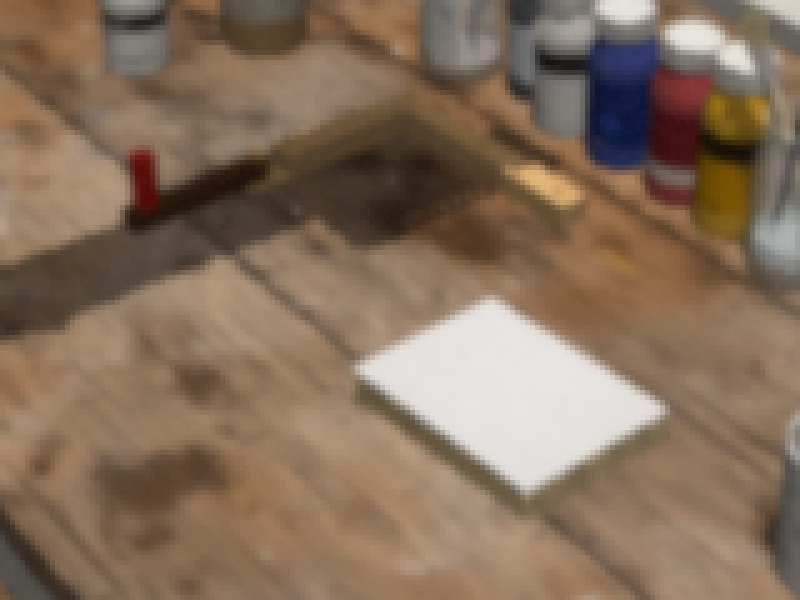

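View pics/b1.png

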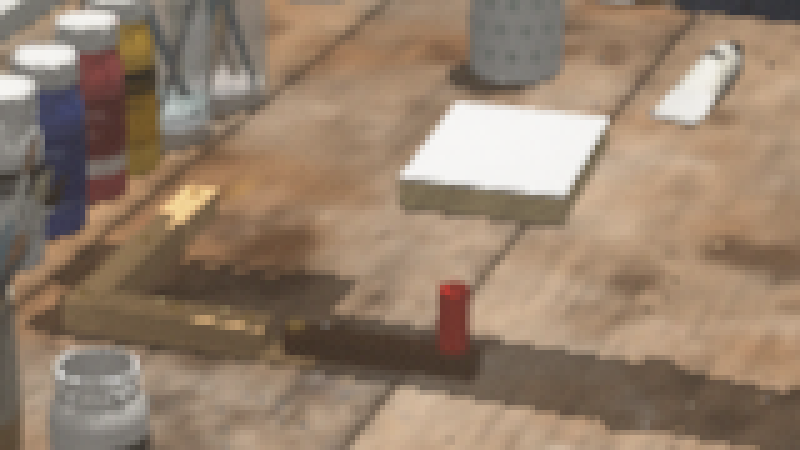

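The wrist view shows it well: the fence inner corner is near (351,56), the far rail's inner edge runs down u≈350, the pivot pin is at (228,46), the knob top at (115,46), and the panel's left edge at v≈265.

```bash
python3 - <<'E'
from cell import vision
import cv2,numpy as np
from h import *
w=vision.read_camera("wrist")
A=cv2.resize(w["image"][20:225,210:390],None,fx=2.9,fy=2.9,interpolation=2)
cv2.imwrite("pics/w1.png",A[...,::-1])
print(np.round(w["R"],3).tolist(),-w["R"].T@w["t"])
for n,p,z in (("corner",(351,56),.022),("railend",(347,214),.022),("siderail end",(246,58),.022),("pin",(228,46),.0245),("knob",(115,46),.063),("panelTL",(201,266),.024),("panelTR",(257,264),.024)):
    print(n,ray(w,p,z).round(4)[0])
E
```

```text
[[1.0, -0.0, -0.001], [0.0, -0.956, 0.295], [-0.001, -0.295, -0.956]] [0.6495639  0.08159315 0.38379261]
corner [0.7267 0.1413 0.022 ]
railend [ 0.734 -0.033  0.022]
siderail end [0.6162 0.1394 0.022 ]
pin [0.5982 0.1503 0.0245]
knob [0.4991 0.143  0.063 ]
panelTL [ 0.5518 -0.102   0.024 ]
panelTR [ 0.6233 -0.0991  0.024 ]
```

View pics/w1.png

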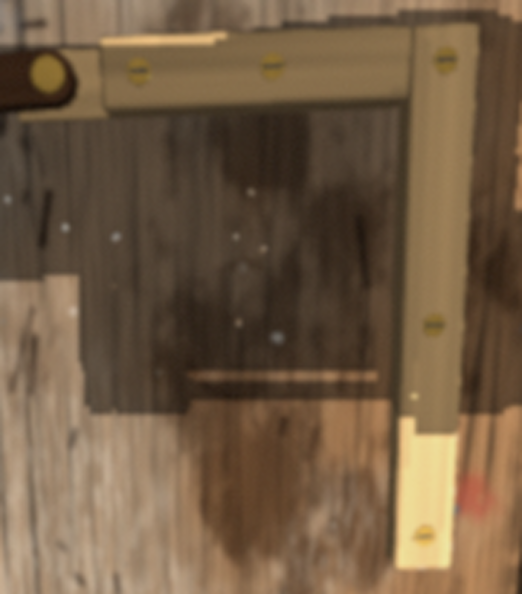

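The upscaled view gives the far rail's inner edge from (351,54) to (348,215), the side rail end at (246,58) and the pin at (226,45). These give a fence corner at about (0.7265, 0.1435) with yaw about 0.04. The pin predicted from that matches the measured one. Next I'll move above the panel's right side and measure again.

drive_tool:
  moves:
    - {"x": -60, "y": -15, "rz": -0.04, "fingers": -0.4}
    - {"x": -120, "y": -30, "rz": -0.04, "fingers": -0.4}
    - {"x": -180, "y": -45, "rz": -0.04, "fingers": -0.4}
    - {"x": -240, "y": -60, "rz": -0.04, "fingers": -0.4}
    - {"x": -300, "y": -80, "rz": -0.04, "fingers": -0.4}
    - {"x": -330, "y": -80, "rz": -0.04, "fingers": -0.4}
    - {"x": -330, "y": -80, "rz": -0.04, "fingers": -0.4}
    - {"x": -330, "y": -80, "rz": -0.04, "fingers": -0.4}

```text
invalid input at $.moves[0]: expected keys x, y, z, rx, ry, rz, fingers
```

```bash
python3 - <<'E'
from cell import vision
import cv2,numpy as np
from h import *
w=vision.read_camera("wrist"); cv2.imwrite("pics/w2.png",w["image"][:,:,::-1])
n,l,s,ce=cv2.connectedComponentsWithStats(white(w["image"]))
for i in range(1,n):
    if s[i,4]>800:
        cn=max(cv2.findContours((l==i).astype(np.uint8),0,1)[0],key=len)
        r=cv2.minAreaRect(cn); q=cv2.boxPoints(r); P=ray(w,q,.024); ap=cv2.approxPolyDP(cn,8,True)[:,0]
        print(s[i],ap.tolist(),ray(w,ap,.024)[:,:2].round(4).tolist(),P[:,:2].round(4).tolist())
a=vision.read_camera("scene")
print("mug base,tube ends",ray(a,[(376,288),(316,293),(341,316)],0).round(3).tolist(), "blue cap",ray(a,(332,172),.1).round(3))
E
```

```text
[ 506   10   54   58 2249] [[548, 12], [513, 24], [514, 63], [551, 54], [559, 30]] [[0.9222, 0.1812], [0.8893, 0.1705], [0.8984, 0.1343], [0.9351, 0.1429], [0.9375, 0.1651]] [[0.8735, 0.1532], [0.9085, 0.1916], [0.9508, 0.1614], [0.9164, 0.1207]]
[ 479   85   60   60 2732] [[526, 87], [505, 85], [484, 103], [487, 139], [507, 144], [530, 130], [538, 102]] [[0.9166, 0.1108], [0.8936, 0.1128], [0.8746, 0.0945], [0.8855, 0.0562], [0.9092, 0.0507], [0.9315, 0.066], [0.9332, 0.0955]] [[0.8596, 0.0788], [0.9026, 0.1237], [0.9493, 0.0854], [0.9067, 0.0374]]
[ 467  165   56   52 2239] [[515, 169], [485, 168], [468, 189], [470, 207], [484, 216], [512, 208], [522, 192]] [[0.9246, 0.0223], [0.8896, 0.0234], [0.8745, -0.0014], [0.8808, -0.0236], [0.8999, -0.0349], [0.9316, -0.0248], [0.939, -0.0051]] [[0.8639, -0.0087], [0.9029, 0.04], [0.9506, 0.001], [0.9122, -0.051]]
[ 198  264   60   27 1411] [[254, 264], [203, 267], [198, 289], [256, 290]] [[0.6196, -0.0992], [0.5544, -0.1034], [0.5456, -0.1353], [0.6214, -0.1368]] [[0.5483, -0.0992], [0.6235, -0.0992], [0.6227, -0.1368], [0.5455, -0.1368]]
[ 175  319   89   46 3702] [[175, 336], [182, 364], [250, 364], [263, 348], [260, 319], [185, 319]] [[0.5084, -0.2087], [0.5138, -0.2562], [0.6105, -0.2561], [0.6293, -0.2286], [0.6259, -0.1812], [0.5246, -0.1812]] [[0.5111, -0.1812], [0.63, -0.1812], [0.629, -0.2561], [0.5038, -0.2562]]
mug base,tube ends [[0.627, -0.422, -0.0], [0.478, -0.338, 0.0], [0.476, -0.443, -0.0]] blue cap [[0.875 0.05  0.1  ]]
```

View pics/w2.png

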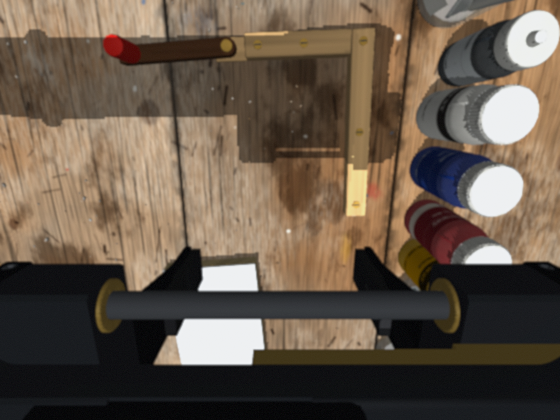

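The image hasn't changed because the move was refused: every row needs all the keys. Resending.

drive_tool:
  moves:
    - {"x": -50, "y": -14, "z": 0, "rx": 0, "ry": 0, "rz": -0.04, "fingers": -0.4}
    - {"x": -100, "y": -28, "z": 0, "rx": 0, "ry": 0, "rz": -0.04, "fingers": -0.4}
    - {"x": -150, "y": -42, "z": 0, "rx": 0, "ry": 0, "rz": -0.04, "fingers": -0.4}
    - {"x": -200, "y": -56, "z": 0, "rx": 0, "ry": 0, "rz": -0.04, "fingers": -0.4}
    - {"x": -250, "y": -70, "z": 0, "rx": 0, "ry": 0, "rz": -0.04, "fingers": -0.4}
    - {"x": -295, "y": -82, "z": 0, "rx": 0, "ry": 0, "rz": -0.04, "fingers": -0.4}
    - {"x": -295, "y": -82, "z": 0, "rx": 0, "ry": 0, "rz": -0.04, "fingers": -0.4}
    - {"x": -295, "y": -82, "z": 0, "rx": 0, "ry": 0, "rz": -0.04, "fingers": -0.4}
    - {"x": -295, "y": -82, "z": 0, "rx": 0, "ry": 0, "rz": -0.04, "fingers": -0.4}

```text
time_s: 1.52
tool_pos: [0.5689, -0.2931, 0.2305]
tool_rot: [180.0, -0.0, 92.5]
force: [0.3, -0.4, 0.2]
grip_width: 0.061
grasp_force: 0.0
```

```bash
cat >> h.py <<'E'
def panel(w,near):
    """top-face quad of the panel nearest world point; centre, yaw"""
    n,l,s,ce=cv2.connectedComponentsWithStats(white(w["image"]))
    big=[i for i in range(1,n) if s[i,4]>1500]
    i=min(big,key=lambda k:np.hypot(*(ray(w,ce[k],.024)[0]-near)[:2]))
    cn=max(cv2.findContours((l==i).astype(np.uint8),0,1)[0],key=len)[:,0]
    P=ray(w,cn,.024)[:,:2].astype(np.float32)
    r=cv2.minAreaRect(P); return r,cv2.boxPoints(r)
E
python3 - <<'E'
from cell import vision,sensors
from h import *
w=vision.read_camera("wrist"); cv2.imwrite("pics/w3.png",w["image"][:,:,::-1])
r,b=panel(w,np.array([.567,-.182,0]));print(r,b.round(4).tolist())
o=sensors.get_obs();print(o["tool_pos"],o["tool_rot"],o["grip_width"],o["time_s"])
a=vision.read_camera("scene"); print(panel(a,np.array([.567,-.182,0])))
E
```

```text
((0.5658701658248901, -0.1834816038608551), (0.1201024278998375, 0.1594187468290329), 4.360959053039551) [[0.4999000132083893, -0.10859999805688858], [0.5120999813079834, -0.26750001311302185], [0.6317999958992004, -0.25839999318122864], [0.619700014591217, -0.09939999878406525]]
[ 0.56885602 -0.2931671   0.23059947] [ 1.79976078e+02 -3.53105148e-02  9.24527392e+01] 0.060938270875486346 1.575
(((-0.0026963353157043457, -0.02860546112060547), (0.3120141923427582, 0.2908249795436859), 89.9981460571289), array([[-0.14811388, -0.18460785],
       [ 0.1427111 , -0.18461727],
       [ 0.1427212 ,  0.12739693],
       [-0.14810377,  0.12740634]], dtype=float32))
```

View pics/w3.png

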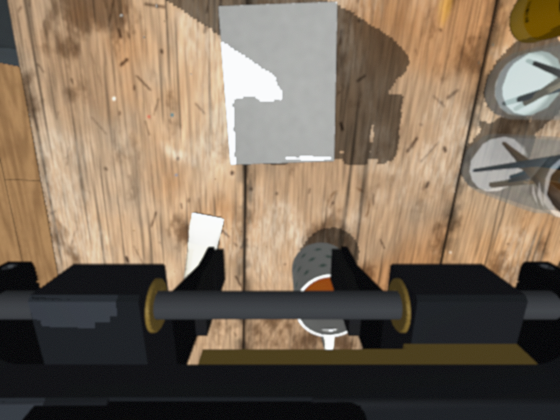

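The panel is at (230–335, 5–160), centre (0.566,-0.1835), with its size measured as 120x159 mm. The mug foot is around (322,232) and the tube's end around (208,214). I'll check the mug clearance.

```bash
python3 - <<'E'
from cell import vision
from h import *
w=vision.read_camera("wrist");b=vision.read_camera("side");a=vision.read_camera("scene")
print("wrist foot z0",ray(w,[(322,230),(322,240),(294,262)],0).round(4).tolist(),"rim left/right z.093",ray(w,[(298,300),(350,300),(326,277)],.093).round(4).tolist(),"tube",ray(w,[(190,214),(223,218)],.02).round(3).tolist())
print("scene rim",ray(a,[(361,256),(392,258),(377,251),(376,264)],.093).round(4).tolist(),"foot",ray(a,(376,291),0))
print("side rim",ray(b,[(299,175),(318,175)],.093).round(4).tolist(),"foot",ray(b,(308,196),0))
E
```

```text
wrist foot z0 [[0.6297, -0.3529, 0.0], [0.6309, -0.367, 0.0], [0.5957, -0.4007, 0.0]] rim left/right z.093 [[0.5951, -0.3996, 0.093], [0.6507, -0.3972, 0.093], [0.6226, -0.3708, 0.093]] tube [[0.463, -0.332, 0.02], [0.503, -0.335, 0.02]]
scene rim [[0.6057, -0.3738, 0.093], [0.6673, -0.4302, 0.093], [0.6577, -0.3842, 0.093], [0.6133, -0.4224, 0.093]] foot [[ 6.18261918e-01 -4.30980409e-01  1.11022302e-16]]
side rim [[0.6513, -0.3511, 0.093], [0.5809, -0.379, 0.093]] foot [[ 0.61908381 -0.37618954  0.        ]]
```

drive_tool:
  moves:
    - {"x": 5, "y": -3, "z": 40, "rx": 0, "ry": 0, "rz": 0, "fingers": -0.4}
    - {"x": 5, "y": -3, "z": 80, "rx": 0, "ry": 0, "rz": 0, "fingers": -0.4}
    - {"x": 5, "y": -3, "z": 120, "rx": 0, "ry": 0, "rz": 0, "fingers": -0.4}
    - {"x": 5, "y": -3, "z": 160, "rx": 0, "ry": 0, "rz": 0, "fingers": -0.4}
    - {"x": 5, "y": -3, "z": 190, "rx": 0, "ry": 0, "rz": 0, "fingers": -0.4}
    - {"x": 5, "y": -3, "z": 205, "rx": 0, "ry": 0, "rz": 0, "fingers": -0.4}
    - {"x": 5, "y": -3, "z": 214, "rx": 0, "ry": 0, "rz": 0, "fingers": -0.4}
    - {"x": 5, "y": -3, "z": 214, "rx": 0, "ry": 0, "rz": 0, "fingers": -0.4}
    - {"x": 5, "y": -3, "z": 214, "rx": 0, "ry": 0, "rz": 0, "fingers": -0.4}

```text
time_s: 2.9
tool_pos: [0.5658, -0.2906, 0.0179]
tool_rot: [179.9, 0.1, 92.3]
force: [0.0, 0.3, -0.4]
grip_width: 0.0611
grasp_force: 0.0
```

drive_tool:
  moves:
    - {"x": 6, "y": 0, "z": 2, "rx": 0, "ry": 0, "rz": 0, "fingers": -0.4}
    - {"x": 13, "y": 0, "z": 2, "rx": 0, "ry": 0, "rz": 0, "fingers": -0.4}
    - {"x": 20, "y": 0, "z": 2, "rx": 0, "ry": 0, "rz": 0, "fingers": -0.4}
    - {"x": 30, "y": 0, "z": 2, "rx": 0, "ry": 0, "rz": 0, "fingers": -0.4}
    - {"x": 42, "y": 0, "z": 2, "rx": 0, "ry": 0, "rz": 0, "fingers": -0.4}
    - {"x": 55, "y": 0, "z": 2, "rx": 0, "ry": 0, "rz": 0, "fingers": -0.4}
    - {"x": 68, "y": 0, "z": 2, "rx": 0, "ry": 0, "rz": 0, "fingers": -0.4}
    - {"x": 81, "y": 0, "z": 2, "rx": 0, "ry": 0, "rz": 0, "fingers": -0.4}
    - {"x": 94, "y": 0, "z": 2, "rx": 0, "ry": 0, "rz": 0, "fingers": -0.4}
    - {"x": 107, "y": 0, "z": 2, "rx": 0, "ry": 0, "rz": 0, "fingers": -0.4}
    - {"x": 120, "y": 0, "z": 2, "rx": 0, "ry": 0, "rz": 0, "fingers": -0.4}
    - {"x": 133, "y": 0, "z": 2, "rx": 0, "ry": 0, "rz": 0, "fingers": -0.4}
    - {"x": 146, "y": 0, "z": 2, "rx": 0, "ry": 0, "rz": 0, "fingers": -0.4}
    - {"x": 159, "y": 0, "z": 2, "rx": 0, "ry": 0, "rz": 0, "fingers": -0.4}
    - {"x": 172, "y": 0, "z": 2, "rx": 0, "ry": 0, "rz": 0, "fingers": -0.4}
    - {"x": 185, "y": 0, "z": 2, "rx": 0, "ry": 0, "rz": 0, "fingers": -0.4}
    - {"x": 197, "y": 0, "z": 2, "rx": 0, "ry": 0, "rz": 0, "fingers": -0.4}
    - {"x": 207, "y": 0, "z": 2, "rx": 0, "ry": 0, "rz": 0, "fingers": -0.4}
    - {"x": 213, "y": 0, "z": 2, "rx": 0, "ry": 0, "rz": 0, "fingers": -0.4}
    - {"x": 215, "y": 0, "z": 2, "rx": 0, "ry": 0, "rz": 0, "fingers": -0.4}

```text
time_s: 5.4
tool_pos: [0.5562, -0.0749, 0.0145]
tool_rot: [-180.0, 0.0, 92.3]
force: [-0.3, -1.5, 1.1]
grip_width: 0.0612
grasp_force: 1.1
```

```bash
python3 - <<'E'
from cell import vision,sensors
from h import *
a=vision.read_camera("scene");b=vision.read_camera("side");w=vision.read_camera("wrist")
for c in (a,b,w):
    try:
        r,q=panel(c,np.array([.556,.02,0]));print(np.round(r[0],4),np.round(r[1],4),r[2],q.round(4).tolist())
    except Exception as e: print(e)
im=np.hstack([cv2.resize(c["image"],(400,300)) for c in (w,b)])
cv2.imwrite("pics/m4.png",im[...,::-1])
E
```

```text
[-0.0027 -0.0286] [0.312  0.2908] 89.9981460571289 [[-0.14810000360012054, -0.18459999561309814], [0.14270000159740448, -0.18459999561309814], [0.14270000159740448, 0.1273999959230423], [-0.14810000360012054, 0.1273999959230423]]
[ 1.0846 -0.0218] [0.0882 0.9514] 0.10028044879436493 [[1.0397000312805176, 0.4537999927997589], [1.0413000583648682, -0.4975000023841858], [1.1295000314712524, -0.4973999857902527], [1.1277999877929688, 0.45399999618530273]]
[ 0.5618 -0.0054] [0.1195 0.1132] 2.2887110710144043 [[0.4997999966144562, 0.048700001090765], [0.5044000148773193, -0.06440000236034393], [0.6237999796867371, -0.05959999933838844], [0.6193000078201294, 0.05350000038743019]]
```

View pics/m4.png

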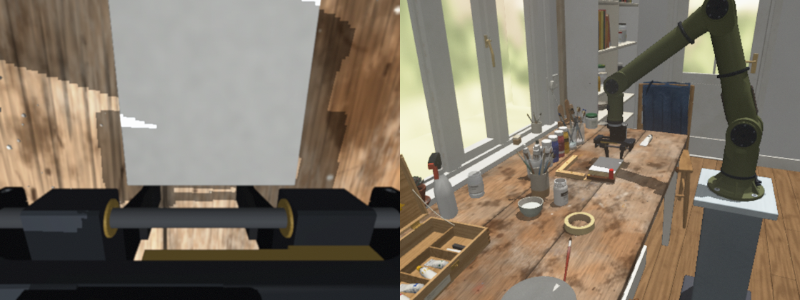

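The wrist panel shows the panel square to the fingers at yaw 0.040, the same as the fence. It sits about 39 mm short of the side rail and 111 mm short of the far rail. Next I go behind its near edge with the tool turned 90°.

drive_tool:
  moves:
    - {"x": -12, "y": 0, "z": 0, "rx": 0, "ry": 0, "rz": 0, "fingers": -0.4}
    - {"x": -15, "y": 0, "z": -30, "rx": 0, "ry": 0, "rz": 0, "fingers": -0.4}
    - {"x": -15, "y": 0, "z": -75, "rx": 0, "ry": 0, "rz": 0.1, "fingers": -0.4}
    - {"x": 0, "y": -10, "z": -90, "rx": 0, "ry": 0, "rz": 0.27, "fingers": -0.4}
    - {"x": 15, "y": -20, "z": -90, "rx": 0, "ry": 0, "rz": 0.44, "fingers": -0.4}
    - {"x": 30, "y": -30, "z": -90, "rx": 0, "ry": 0, "rz": 0.61, "fingers": -0.4}
    - {"x": 45, "y": -40, "z": -90, "rx": 0, "ry": 0, "rz": 0.78, "fingers": -0.4}
    - {"x": 60, "y": -50, "z": -90, "rx": 0, "ry": 0, "rz": 0.95, "fingers": -0.4}
    - {"x": 75, "y": -60, "z": -90, "rx": 0, "ry": 0, "rz": 1.12, "fingers": -0.4}
    - {"x": 92, "y": -74, "z": -90, "rx": 0, "ry": 0, "rz": 1.29, "fingers": -0.4}
    - {"x": 92, "y": -74, "z": -90, "rx": 0, "ry": 0, "rz": 1.45, "fingers": -0.4}
    - {"x": 92, "y": -74, "z": -90, "rx": 0, "ry": 0, "rz": 1.571, "fingers": -0.4}
    - {"x": 92, "y": -74, "z": -90, "rx": 0, "ry": 0, "rz": 1.571, "fingers": -0.4}
    - {"x": 92, "y": -74, "z": -60, "rx": 0, "ry": 0, "rz": 1.571, "fingers": -0.4}
    - {"x": 92, "y": -74, "z": -30, "rx": 0, "ry": 0, "rz": 1.571, "fingers": -0.4}
    - {"x": 92, "y": -74, "z": -10, "rx": 0, "ry": 0, "rz": 1.571, "fingers": -0.4}
    - {"x": 92, "y": -74, "z": -1, "rx": 0, "ry": 0, "rz": 1.571, "fingers": -0.4}
    - {"x": 92, "y": -74, "z": -1, "rx": 0, "ry": 0, "rz": 1.571, "fingers": -0.4}

```text
time_s: 7.8
tool_pos: [0.4784, 0.0134, 0.0153]
tool_rot: [180.0, 0.1, 2.3]
force: [-0.3, 0.1, -0.3]
grip_width: 0.0607
grasp_force: 0.0
```

drive_tool:
  moves:
    - {"x": 6, "y": 0, "z": 0, "rx": 0, "ry": 0, "rz": 0, "fingers": -0.4}
    - {"x": 12, "y": 0, "z": 0, "rx": 0, "ry": 0, "rz": 0, "fingers": -0.4}
    - {"x": 18, "y": 0, "z": 0, "rx": 0, "ry": 0, "rz": 0, "fingers": -0.4}
    - {"x": 27, "y": 0, "z": 0, "rx": 0, "ry": 0, "rz": 0, "fingers": -0.4}
    - {"x": 37, "y": 0, "z": 0, "rx": 0, "ry": 0, "rz": 0, "fingers": -0.4}
    - {"x": 48, "y": 0, "z": 0, "rx": 0, "ry": 0, "rz": 0, "fingers": -0.4}
    - {"x": 59, "y": 0, "z": 0, "rx": 0, "ry": 0, "rz": 0, "fingers": -0.4}
    - {"x": 70, "y": 0, "z": 0, "rx": 0, "ry": 0, "rz": 0, "fingers": -0.4}
    - {"x": 81, "y": 0, "z": 0, "rx": 0, "ry": 0, "rz": 0, "fingers": -0.4}
    - {"x": 91, "y": 0, "z": 0, "rx": 0, "ry": 0, "rz": 0, "fingers": -0.4}
    - {"x": 100, "y": 0, "z": 0, "rx": 0, "ry": 0, "rz": 0, "fingers": -0.4}
    - {"x": 107, "y": 0, "z": 0, "rx": 0, "ry": 0, "rz": 0, "fingers": -0.4}
    - {"x": 112, "y": 0, "z": 0, "rx": 0, "ry": 0, "rz": 0, "fingers": -0.4}
    - {"x": 116, "y": 0, "z": 0, "rx": 0, "ry": 0, "rz": 0, "fingers": -0.4}
    - {"x": 119, "y": 0, "z": 0, "rx": 0, "ry": 0, "rz": 0, "fingers": -0.4}
    - {"x": 120, "y": 0, "z": 0, "rx": 0, "ry": 0, "rz": 0, "fingers": -0.4}
    - {"x": 120, "y": 0, "z": 0, "rx": 0, "ry": 0, "rz": 0, "fingers": -0.4}

```text
time_s: 9.93
tool_pos: [0.5986, 0.0184, 0.0155]
tool_rot: [180.0, -0.0, 2.3]
force: [-0.4, 1.0, 0.1]
grip_width: 0.061
grasp_force: 0.6
```

drive_tool:
  moves:
    - {"x": 1, "y": 0, "z": 0, "rx": 0, "ry": 0, "rz": 0, "fingers": -0.4}
    - {"x": 2, "y": 0, "z": 0, "rx": 0, "ry": 0, "rz": 0, "fingers": -0.4}
    - {"x": 2, "y": 0, "z": 0, "rx": 0, "ry": 0, "rz": 0, "fingers": -0.4}

```text
time_s: 10.3
tool_pos: [0.5997, 0.0185, 0.0155]
tool_rot: [180.0, 0.1, 2.3]
force: [-5.1, -0.1, 2.8]
grip_width: 0.0611
grasp_force: 2.5
```

drive_tool:
  moves:
    - {"x": 1, "y": 0, "z": 0, "rx": 0, "ry": 0, "rz": 0, "fingers": -0.4}
    - {"x": 2, "y": 0, "z": 0, "rx": 0, "ry": 0, "rz": 0, "fingers": -0.4}
    - {"x": 2, "y": 0, "z": 0, "rx": 0, "ry": 0, "rz": 0, "fingers": -0.4}

```text
time_s: 10.68
tool_pos: [0.5999, 0.0185, 0.0153]
tool_rot: [180.0, 0.3, 2.3]
force: [-10.1, -0.2, 6.4]
grip_width: 0.0612
grasp_force: 4.8
```

drive_tool:
  moves:
    - {"x": -10, "y": 0, "z": 0, "rx": 0, "ry": 0, "rz": 0, "fingers": -0.4}
    - {"x": -18, "y": 0, "z": -20, "rx": 0, "ry": 0, "rz": 0, "fingers": -0.4}
    - {"x": -18, "y": 0, "z": -60, "rx": 0, "ry": 0, "rz": -0.1, "fingers": -0.4}
    - {"x": -10, "y": 15, "z": -90, "rx": 0, "ry": 0, "rz": -0.27, "fingers": -0.4}
    - {"x": 0, "y": 30, "z": -90, "rx": 0, "ry": 0, "rz": -0.44, "fingers": -0.4}
    - {"x": 12, "y": 45, "z": -90, "rx": 0, "ry": 0, "rz": -0.61, "fingers": -0.4}
    - {"x": 24, "y": 60, "z": -90, "rx": 0, "ry": 0, "rz": -0.78, "fingers": -0.4}
    - {"x": 36, "y": 75, "z": -90, "rx": 0, "ry": 0, "rz": -0.95, "fingers": -0.4}
    - {"x": 50, "y": 90, "z": -90, "rx": 0, "ry": 0, "rz": -1.12, "fingers": -0.4}
    - {"x": 69, "y": 104, "z": -90, "rx": 0, "ry": 0, "rz": -1.29, "fingers": -0.4}
    - {"x": 69, "y": 104, "z": -90, "rx": 0, "ry": 0, "rz": -1.45, "fingers": -0.4}
    - {"x": 69, "y": 104, "z": -90, "rx": 0, "ry": 0, "rz": -1.571, "fingers": -0.4}
    - {"x": 69, "y": 104, "z": -90, "rx": 0, "ry": 0, "rz": -1.571, "fingers": -0.4}
    - {"x": 69, "y": 104, "z": -60, "rx": 0, "ry": 0, "rz": -1.571, "fingers": -0.4}
    - {"x": 69, "y": 104, "z": -30, "rx": 0, "ry": 0, "rz": -1.571, "fingers": -0.4}
    - {"x": 69, "y": 104, "z": -8, "rx": 0, "ry": 0, "rz": -1.571, "fingers": -0.4}
    - {"x": 69, "y": 104, "z": 0, "rx": 0, "ry": 0, "rz": -1.571, "fingers": -0.4}
    - {"x": 69, "y": 104, "z": 0, "rx": 0, "ry": 0, "rz": -1.571, "fingers": -0.4}

```text
time_s: 12.92
tool_pos: [0.6757, -0.0826, 0.0155]
tool_rot: [180.0, 0.0, 92.3]
force: [1.0, -0.5, 0.0]
grip_width: 0.0607
grasp_force: 0.0
```

```bash
python3 - <<'E'
from cell import vision
from h import *
w=vision.read_camera("wrist")
cv2.imwrite("pics/w5.png",w["image"][...,::-1])
E
```

```text
(no output)
```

View pics/w5.png

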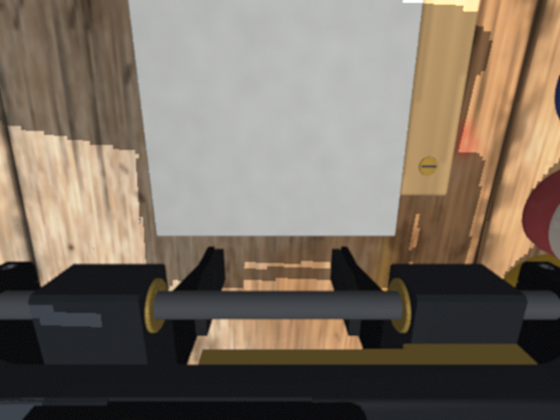

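The panel's right edge is at v≈236 and its far edge lies along the far rail (u≈400–420), so it is flush there. Next I push left; this was the tenth and last picture.

drive_tool:
  moves:
    - {"x": 6, "y": 0, "z": 0, "rx": 0, "ry": 0, "rz": 0, "fingers": -0.4}
    - {"x": 12, "y": 0, "z": 0, "rx": 0, "ry": 0, "rz": 0, "fingers": -0.4}
    - {"x": 18, "y": 0, "z": 0, "rx": 0, "ry": 0, "rz": 0, "fingers": -0.4}
    - {"x": 25, "y": 0, "z": 0, "rx": 0, "ry": 0, "rz": 0, "fingers": -0.4}
    - {"x": 32, "y": 0, "z": 0, "rx": 0, "ry": 0, "rz": 0, "fingers": -0.4}
    - {"x": 39, "y": 0, "z": 0, "rx": 0, "ry": 0, "rz": 0, "fingers": -0.4}
    - {"x": 45, "y": 0, "z": 0, "rx": 0, "ry": 0, "rz": 0, "fingers": -0.4}
    - {"x": 49, "y": 0, "z": 0, "rx": 0, "ry": 0, "rz": 0, "fingers": -0.4}
    - {"x": 51, "y": 0, "z": 0, "rx": 0, "ry": 0, "rz": 0, "fingers": -0.4}
    - {"x": 51, "y": 0, "z": 0, "rx": 0, "ry": 0, "rz": 0, "fingers": -0.4}

```text
time_s: 14.22
tool_pos: [0.6735, -0.0312, 0.0154]
tool_rot: [-180.0, -0.0, 92.3]
force: [0.3, -1.4, 0.9]
grip_width: 0.0609
grasp_force: 0.5
```

drive_tool:
  moves:
    - {"x": 1, "y": 0, "z": 0, "rx": 0, "ry": 0, "rz": 0, "fingers": -0.4}
    - {"x": 2, "y": 0, "z": 0, "rx": 0, "ry": 0, "rz": 0, "fingers": -0.4}
    - {"x": 3, "y": 0, "z": 0, "rx": 0, "ry": 0, "rz": 0, "fingers": -0.4}
    - {"x": 3, "y": 0, "z": 0, "rx": 0, "ry": 0, "rz": 0, "fingers": -0.4}

```text
time_s: 14.72
tool_pos: [0.6733, -0.0299, 0.0154]
tool_rot: [-180.0, 0.1, 92.2]
force: [-0.3, -4.2, 0.9]
grip_width: 0.0612
grasp_force: 2.4
```

drive_tool:
  moves:
    - {"x": 1, "y": 0, "z": 0, "rx": 0, "ry": 0, "rz": 0, "fingers": -0.4}
    - {"x": 2, "y": 0, "z": 0, "rx": 0, "ry": 0, "rz": 0, "fingers": -0.4}
    - {"x": 3, "y": 0, "z": 0, "rx": 0, "ry": 0, "rz": 0, "fingers": -0.4}
    - {"x": 3, "y": 0, "z": 0, "rx": 0, "ry": 0, "rz": 0, "fingers": -0.4}

```text
time_s: 15.22
tool_pos: [0.6729, -0.0297, 0.0155]
tool_rot: [-179.9, 0.2, 92.1]
force: [-1.1, -8.7, 1.0]
grip_width: 0.061
grasp_force: 4.3
```

```bash
python3 - <<'E'
from cell import vision
from h import *
w=vision.read_camera("wrist")
r,q=panel(w,np.array([.67,.05,0]));print(np.round(r[0],4),np.round(r[1],4),r[2],q.round(4).tolist())
E
```

```text
[0.6682 0.0395] [0.1195 0.1133] 2.1690313816070557 [[0.6062999963760376, 0.09390000253915787], [0.6105999946594238, -0.019300000742077827], [0.7300000190734863, -0.014800000004470348], [0.7257000207901001, 0.09839999675750732]]
```

drive_tool:
  moves:
    - {"x": -10, "y": 0, "z": 0, "rx": 0, "ry": 0, "rz": 0, "fingers": -0.4}
    - {"x": -20, "y": 0, "z": -25, "rx": 0, "ry": 0, "rz": 0, "fingers": -0.4}
    - {"x": -20, "y": 0, "z": -70, "rx": 0, "ry": 0, "rz": 0.1, "fingers": -0.4}
    - {"x": -5, "y": -10, "z": -90, "rx": 0, "ry": 0, "rz": 0.27, "fingers": -0.4}
    - {"x": 10, "y": -20, "z": -90, "rx": 0, "ry": 0, "rz": 0.44, "fingers": -0.4}
    - {"x": 25, "y": -30, "z": -90, "rx": 0, "ry": 0, "rz": 0.61, "fingers": -0.4}
    - {"x": 40, "y": -40, "z": -90, "rx": 0, "ry": 0, "rz": 0.78, "fingers": -0.4}
    - {"x": 55, "y": -55, "z": -90, "rx": 0, "ry": 0, "rz": 0.95, "fingers": -0.4}
    - {"x": 70, "y": -70, "z": -90, "rx": 0, "ry": 0, "rz": 1.12, "fingers": -0.4}
    - {"x": 87, "y": -81, "z": -90, "rx": 0, "ry": 0, "rz": 1.29, "fingers": -0.4}
    - {"x": 87, "y": -81, "z": -90, "rx": 0, "ry": 0, "rz": 1.45, "fingers": -0.4}
    - {"x": 87, "y": -81, "z": -90, "rx": 0, "ry": 0, "rz": 1.571, "fingers": -0.4}
    - {"x": 87, "y": -81, "z": -90, "rx": 0, "ry": 0, "rz": 1.571, "fingers": -0.4}
    - {"x": 87, "y": -81, "z": -60, "rx": 0, "ry": 0, "rz": 1.571, "fingers": -0.4}
    - {"x": 87, "y": -81, "z": -30, "rx": 0, "ry": 0, "rz": 1.571, "fingers": -0.4}
    - {"x": 87, "y": -81, "z": -8, "rx": 0, "ry": 0, "rz": 1.571, "fingers": -0.4}
    - {"x": 87, "y": -81, "z": 0, "rx": 0, "ry": 0, "rz": 1.571, "fingers": -0.4}
    - {"x": 87, "y": -81, "z": 0, "rx": 0, "ry": 0, "rz": 1.571, "fingers": -0.4}

```text
time_s: 17.52
tool_pos: [0.5887, 0.0585, 0.0154]
tool_rot: [-180.0, 0.0, 2.4]
force: [-0.1, -0.8, 0.1]
grip_width: 0.0608
grasp_force: 0.0
```

drive_tool:
  moves:
    - {"x": 3, "y": 0, "z": 0, "rx": 0, "ry": 0, "rz": 0, "fingers": -0.4}
    - {"x": 6, "y": 0, "z": 0, "rx": 0, "ry": 0, "rz": 0, "fingers": -0.4}
    - {"x": 8, "y": 0, "z": 0, "rx": 0, "ry": 0, "rz": 0, "fingers": -0.4}
    - {"x": 10, "y": 0, "z": 0, "rx": 0, "ry": 0, "rz": 0, "fingers": -0.4}
    - {"x": 11, "y": 0, "z": 0, "rx": 0, "ry": 0, "rz": 0, "fingers": -0.4}
    - {"x": 12, "y": 0, "z": 0, "rx": 0, "ry": 0, "rz": 0, "fingers": -0.4}
    - {"x": 12, "y": 0, "z": 0, "rx": 0, "ry": 0, "rz": 0, "fingers": -0.4}

```text
time_s: 18.4
tool_pos: [0.5984, 0.0584, 0.015]
tool_rot: [180.0, 0.3, 2.3]
force: [-7.3, -0.8, 5.1]
grip_width: 0.061
grasp_force: 3.7
```

drive_tool:
  moves:
    - {"x": 1, "y": 0, "z": 0, "rx": 0, "ry": 0, "rz": 0, "fingers": -0.4}
    - {"x": 2, "y": 0, "z": 0, "rx": 0, "ry": 0, "rz": 0, "fingers": -0.4}
    - {"x": 2, "y": 0, "z": 0, "rx": 0, "ry": 0, "rz": 0, "fingers": -0.4}

```text
time_s: 18.77
tool_pos: [0.5986, 0.0585, 0.0148]
tool_rot: [180.0, 0.5, 2.3]
force: [-11.2, 0.6, 9.0]
grip_width: 0.0611
grasp_force: 5.9
```

drive_tool:
  moves:
    - {"x": -8, "y": 0, "z": 0, "rx": 0, "ry": 0, "rz": 0, "fingers": -0.4}
    - {"x": -20, "y": 0, "z": -10, "rx": 0, "ry": 0, "rz": 0, "fingers": -0.4}
    - {"x": -40, "y": 0, "z": -50, "rx": 0, "ry": 0, "rz": 0, "fingers": -0.4}
    - {"x": -70, "y": 0, "z": -100, "rx": 0, "ry": 0, "rz": 0, "fingers": -0.4}
    - {"x": -120, "y": 0, "z": -150, "rx": 0, "ry": 0, "rz": 0, "fingers": -0.4}
    - {"x": -140, "y": 0, "z": -200, "rx": 0, "ry": 0, "rz": 0, "fingers": -0.4}
    - {"x": -140, "y": 0, "z": -200, "rx": 0, "ry": 0, "rz": 0, "fingers": -0.4}
    - {"x": -140, "y": 0, "z": -200, "rx": 0, "ry": 0, "rz": 0, "fingers": -0.4}

```text
time_s: 19.77
tool_pos: [0.463, 0.053, 0.2161]
tool_rot: [-180.0, -0.1, 2.3]
force: [-1.3, -0.2, -0.1]
grip_width: 0.0609
grasp_force: 0.0
```

```bash
python3 - <<'E'
from cell import vision,sensors
from h import *
C={n:vision.read_camera(n) for n in("scene","side","wrist")}
for nm,c in C.items():
    n,l,s,ce=cv2.connectedComponentsWithStats(red(c["image"]))
    for k in range(1,n):
        if s[k,4]>15:
            X=ray(c,ce[k],.042)[0]
            if np.hypot(X[0]-.5,X[1]-.145)<.1: print(nm,s[k],X.round(4))
w=C["wrist"]
r,q=panel(w,np.array([.67,.06,0]));print(np.round(r[0],4),np.round(r[1],4),r[2],q.round(4).tolist())
print(proj(w,[[.7265,.1435,.022],[.734,-.036,.022],[.5,.143,.063]]).round(0).tolist())
# edges of the panel in the wrist view: grey level across both rails
g=cv2.cvtColor(w["image"],cv2.COLOR_RGB2GRAY)
th=.04;R=np.array([[np.cos(th),-np.sin(th)],[np.sin(th),np.cos(th)]])
for y in(-.04,-.08,-.12):
    P=np.array([np.r_[R@[x,y]+[.7265,.1435],.023] for x in np.arange(-.014,.032,.002)]);u=proj(w,P).round().astype(int)
    print("far",y,[int(g[b,a]) if 0<=a<560 and 0<=b<420 else -1 for a,b in u])
for x in(-.03,-.06,-.09):
    P=np.array([np.r_[R@[x,y]+[.7265,.1435],.023] for y in np.arange(-.014,.032,.002)]);u=proj(w,P).round().astype(int)
    print("side",x,[int(g[b,a]) if 0<=a<560 and 0<=b<420 else -1 for a,b in u])
print("jar",ray(C["side"],(225,286),0),ray(C["scene"],(233,184),0)); print(sensors.get_obs()["tool_pos"])
E
```

```text
scene [231 200   6  12  53] [0.4994 0.1498 0.042 ]
wrist [177 148  28  23 469] [0.4961 0.1447 0.042 ]
[0.6285 0.0599] [0.0394 0.1606] 2.2718238830566406 [[0.6055999994277954, 0.13940000534057617], [0.6119999885559082, -0.0210999995470047], [0.6514000296592712, -0.019600000232458115], [0.6449999809265137, 0.14090000092983246]]
[[187.0, -106.0], [391.0, -107.0], [187.0, 158.0]]
far -0.04 [-1, -1, -1, -1, -1, -1, -1, -1, -1, -1, -1, -1, -1, -1, -1, -1, -1, -1, -1, -1, -1, -1, -1]
far -0.08 [-1, -1, -1, -1, -1, -1, -1, -1, -1, -1, -1, -1, -1, -1, -1, -1, -1, -1, -1, -1, -1, -1, -1]
far -0.12 [-1, -1, -1, -1, -1, -1, -1, -1, -1, -1, -1, -1, -1, -1, -1, -1, -1, -1, -1, -1, -1, -1, -1]
side -0.03 [-1, -1, -1, -1, -1, -1, -1, -1, -1, -1, -1, -1, -1, -1, -1, -1, -1, -1, -1, -1, -1, -1, -1]
side -0.06 [-1, -1, -1, -1, -1, -1, -1, -1, -1, -1, -1, -1, -1, -1, -1, -1, -1, -1, -1, -1, -1, -1, -1]
side -0.09 [254, 254, 254, 254, 254, 254, 254, 252, 221, 233, 235, 234, 233, 225, 217, 219, 221, 224, 228, 153, 105, 104, 110]
jar [[0.61273417 0.38559888 0.        ]] [[0.6159025  0.35873383 0.        ]]
[0.46245421 0.05286945 0.21414587]
```

drive_tool:
  moves:
    - {"x": 20, "y": -45, "z": 30, "rx": 0, "ry": 0, "rz": 0, "fingers": -0.4}
    - {"x": 40, "y": -90, "z": 60, "rx": 0, "ry": 0, "rz": 0, "fingers": -0.4}
    - {"x": 40, "y": -90, "z": 100, "rx": 0, "ry": 0, "rz": 0, "fingers": -0.4}
    - {"x": 40, "y": -90, "z": 135, "rx": 0, "ry": 0, "rz": 0, "fingers": -0.4}
    - {"x": 40, "y": -90, "z": 160, "rx": 0, "ry": 0, "rz": 0, "fingers": -0.4}
    - {"x": 40, "y": -90, "z": 171, "rx": 0, "ry": 0, "rz": 0, "fingers": -0.4}
    - {"x": 40, "y": -90, "z": 171, "rx": 0, "ry": 0, "rz": 0, "fingers": -0.4}
    - {"x": 40, "y": -90, "z": 171, "rx": 0, "ry": 0, "rz": 0, "fingers": -0.1}
    - {"x": 40, "y": -90, "z": 171, "rx": 0, "ry": 0, "rz": 0, "fingers": 0.2}
    - {"x": 40, "y": -90, "z": 171, "rx": 0, "ry": 0, "rz": 0, "fingers": 0.4}
    - {"x": 40, "y": -90, "z": 171, "rx": 0, "ry": 0, "rz": 0, "fingers": 0.4}
  force: 4

```text
time_s: 21.3
tool_pos: [0.4996, 0.1446, 0.045]
tool_rot: [-180.0, -0.0, 2.3]
force: [-0.7, -0.4, 0.1]
grip_width: 0.0301
grasp_force: 0.0
```

drive_tool:
  moves:
    - {"x": 0, "y": 0, "z": 0, "rx": 0, "ry": 0, "rz": 0, "fingers": 0.6}
    - {"x": 0, "y": 0, "z": 0, "rx": 0, "ry": 0, "rz": 0, "fingers": 0.6}
    - {"x": 0, "y": 0, "z": 0, "rx": 0, "ry": 0, "rz": 0, "fingers": 0.6}
    - {"x": 0, "y": 0, "z": 0, "rx": 0, "ry": 0, "rz": 0, "fingers": 0.6}
  force: 4

```text
time_s: 21.8
tool_pos: [0.4994, 0.1444, 0.0446]
tool_rot: [180.0, -0.0, 2.3]
force: [0.1, -0.5, 0.2]
grip_width: 0.0197
grasp_force: 4.0
```

```bash
python3 - <<'E'
import numpy as np
from cell import sensors
o=sensors.get_obs();p=o["tool_pos"][:2];yaw=np.radians(o["tool_rot"][2]);print(p,o["grip_width"],o["grasp_force"],o["force"])
th=.04;Rf=np.array([[np.cos(th),-np.sin(th)],[np.sin(th),np.cos(th)]]);piv=Rf@[-.1305,.012]+[.7265,.1435]
v=p-piv;print("pivot",piv,"r",np.hypot(*v))
# joint angle q: arm dir in fence frame = (-sin q, -cos q)
f=Rf.T@v;q0=np.arctan2(-f[0],-f[1]);print("q0",q0)
T=np.array([[np.cos(yaw),np.sin(yaw)],[np.sin(yaw),-np.cos(yaw)]]) # tool axes as columns
for q in np.r_[np.arange(q0,0,-.1),0,-.03]:
    X=piv+Rf@[-.1*np.sin(q),-.1*np.cos(q)]; d=T.T@(X-p)*1e3
    print(round(q,2),d.round(0),"rz",round(-(q0-q),2),X.round(3))
E
```

```text
[0.49938726 0.14444379] 0.019690972049674037 3.9999179838923737 [ 0.12910668 -0.52999847  0.24068804]
pivot [0.59562451 0.15027179] r 0.09641355611934468
q0 1.550311535670624
1.55 [-4.  0.] rz -0.0 [0.496 0.144]
1.45 [-3. 10.] rz -0.1 [0.497 0.134]
1.35 [-1. 20.] rz -0.2 [0.499 0.125]
1.25 [ 1. 30.] rz -0.3 [0.502 0.115]
1.15 [ 5. 39.] rz -0.4 [0.506 0.106]
1.05 [10. 48.] rz -0.5 [0.511 0.097]
0.95 [15. 56.] rz -0.6 [0.517 0.089]
0.85 [21. 64.] rz -0.7 [0.523 0.081]
0.75 [28. 71.] rz -0.8 [0.53  0.074]
0.65 [36. 78.] rz -0.9 [0.538 0.068]
0.55 [44. 83.] rz -1.0 [0.547 0.063]
0.45 [53. 88.] rz -1.1 [0.556 0.059]
0.35 [62. 92.] rz -1.2 [0.565 0.055]
0.25 [72. 95.] rz -1.3 [0.575 0.052]
0.15 [81. 97.] rz -1.4 [0.585 0.051]
0.05 [91. 98.] rz -1.5 [0.595 0.05 ]
0.0 [96. 98.] rz -1.55 [0.6  0.05]
-0.03 [99. 98.] rz -1.58 [0.603 0.051]
```

drive_tool:
  moves:
    - {"x": -2, "y": 4, "z": 0, "rx": 0, "ry": 0, "rz": -0.04, "fingers": 0.6}
    - {"x": -3, "y": 10, "z": 0, "rx": 0, "ry": 0, "rz": -0.1, "fingers": 0.6}
    - {"x": -1, "y": 20, "z": 0, "rx": 0, "ry": 0, "rz": -0.2, "fingers": 0.6}
    - {"x": 1, "y": 30, "z": 0, "rx": 0, "ry": 0, "rz": -0.3, "fingers": 0.6}
    - {"x": 5, "y": 39, "z": 0, "rx": 0, "ry": 0, "rz": -0.4, "fingers": 0.6}
    - {"x": 10, "y": 48, "z": 0, "rx": 0, "ry": 0, "rz": -0.5, "fingers": 0.6}
    - {"x": 15, "y": 56, "z": 0, "rx": 0, "ry": 0, "rz": -0.6, "fingers": 0.6}
    - {"x": 21, "y": 64, "z": 0, "rx": 0, "ry": 0, "rz": -0.7, "fingers": 0.6}
    - {"x": 28, "y": 71, "z": 0, "rx": 0, "ry": 0, "rz": -0.8, "fingers": 0.6}
    - {"x": 36, "y": 78, "z": 0, "rx": 0, "ry": 0, "rz": -0.9, "fingers": 0.6}
    - {"x": 44, "y": 83, "z": 0, "rx": 0, "ry": 0, "rz": -1.0, "fingers": 0.6}
    - {"x": 53, "y": 88, "z": 0, "rx": 0, "ry": 0, "rz": -1.1, "fingers": 0.6}
    - {"x": 62, "y": 92, "z": 0, "rx": 0, "ry": 0, "rz": -1.2, "fingers": 0.6}
    - {"x": 72, "y": 95, "z": 0, "rx": 0, "ry": 0, "rz": -1.3, "fingers": 0.6}
    - {"x": 80, "y": 97, "z": 0, "rx": 0, "ry": 0, "rz": -1.4, "fingers": 0.6}
    - {"x": 87, "y": 98, "z": 0, "rx": 0, "ry": 0, "rz": -1.47, "fingers": 0.6}
    - {"x": 91, "y": 98, "z": 0, "rx": 0, "ry": 0, "rz": -1.52, "fingers": 0.6}
    - {"x": 94, "y": 98, "z": 0, "rx": 0, "ry": 0, "rz": -1.54, "fingers": 0.6}
    - {"x": 96, "y": 98, "z": 0, "rx": 0, "ry": 0, "rz": -1.55, "fingers": 0.6}
    - {"x": 96, "y": 98, "z": 0, "rx": 0, "ry": 0, "rz": -1.55, "fingers": 0.6}

```text
time_s: 24.3
tool_pos: [0.5996, 0.0515, 0.045]
tool_rot: [179.9, -0.1, 91.1]
force: [0.1, 3.7, 3.8]
grip_width: 0.0197
grasp_force: 4.0
```

drive_tool:
  moves:
    - {"x": 0, "y": 1, "z": 0, "rx": 0, "ry": 0, "rz": 0, "fingers": 0.6}
    - {"x": 0, "y": 2, "z": 0, "rx": 0, "ry": 0, "rz": 0, "fingers": 0.6}
    - {"x": 0, "y": 3, "z": 0, "rx": 0, "ry": 0, "rz": 0, "fingers": 0.6}
    - {"x": 0, "y": 3, "z": 0, "rx": 0, "ry": 0, "rz": 0, "fingers": 0.6}

```text
time_s: 24.8
tool_pos: [0.5998, 0.05, 0.0435]
tool_rot: [-179.7, 0.0, 91.1]
force: [-5.6, 2.9, 4.3]
grip_width: 0.0199
grasp_force: 4.0
```

drive_tool:
  moves:
    - {"x": 0, "y": 1, "z": 0, "rx": 0, "ry": 0, "rz": 0, "fingers": 0.6}
    - {"x": 0, "y": 2, "z": 0, "rx": 0, "ry": 0, "rz": 0, "fingers": 0.6}
    - {"x": 0, "y": 2, "z": 0, "rx": 0, "ry": 0, "rz": 0, "fingers": 0.6}

```text
time_s: 25.18
tool_pos: [0.6005, 0.0497, 0.0431]
tool_rot: [-179.5, 0.1, 91.1]
force: [-8.2, 1.6, 5.4]
grip_width: 0.0211
grasp_force: 4.0
```

drive_tool:
  moves:
    - {"x": 0, "y": -3, "z": 0, "rx": 0, "ry": 0, "rz": 0, "fingers": 0.5}
    - {"x": 0, "y": -3, "z": 0, "rx": 0, "ry": 0, "rz": 0, "fingers": 0.0}
    - {"x": 0, "y": -3, "z": 0, "rx": 0, "ry": 0, "rz": 0, "fingers": -0.4}
    - {"x": 0, "y": -3, "z": 0, "rx": 0, "ry": 0, "rz": 0, "fingers": -0.4}
    - {"x": 0, "y": -3, "z": 0, "rx": 0, "ry": 0, "rz": 0, "fingers": -0.4}
    - {"x": 0, "y": -3, "z": -20, "rx": 0, "ry": 0, "rz": 0, "fingers": -0.4}
    - {"x": 0, "y": -3, "z": -60, "rx": 0, "ry": 0, "rz": 0, "fingers": -0.4}
    - {"x": 0, "y": -3, "z": -120, "rx": 0, "ry": 0, "rz": 0, "fingers": -0.4}
    - {"x": -30, "y": 10, "z": -180, "rx": 0, "ry": 0, "rz": 0, "fingers": -0.4}
    - {"x": -60, "y": 40, "z": -200, "rx": 0, "ry": 0, "rz": 0, "fingers": -0.4}
    - {"x": -60, "y": 50, "z": -200, "rx": 0, "ry": 0, "rz": 0, "fingers": -0.4}
    - {"x": -60, "y": 50, "z": -200, "rx": 0, "ry": 0, "rz": 0, "fingers": -0.4}
    - {"x": -60, "y": 50, "z": -200, "rx": 0, "ry": 0, "rz": 0, "fingers": -0.4}

```text
time_s: 26.8
tool_pos: [0.6543, -0.007, 0.2438]
tool_rot: [-179.9, -0.0, 91.2]
force: [-0.3, -0.2, 0.2]
grip_width: 0.0609
grasp_force: 0.0
```

```bash
python3 - <<'E'
from cell import vision,sensors
from h import *
w=vision.read_camera("wrist"); o=sensors.get_obs();print(o["tool_pos"],o["time_s"],o["force"])
r,q=panel(w,np.array([.67,.06,0]));print(np.round(r[0],4),np.round(r[1],4),r[2],q.round(4).tolist())
th=.04;R=np.array([[np.cos(th),-np.sin(th)],[np.sin(th),np.cos(th)]])
print("home",[(R@np.array(c)+[.7265,.1435]).round(4).tolist() for c in((-.06,-.08),(-.12,0),(-.12,-.16),(0,-.16),(0,0))])
for n in("scene","side","wrist"):
    c=vision.read_camera(n);k,l,s,ce=cv2.connectedComponentsWithStats(red(c["image"]))
    for i in range(1,k):
        X=ray(c,ce[i],.042)[0]
        if s[i,4]>15 and np.hypot(X[0]-.6,X[1]-.05)<.08: print(n,s[i],X.round(4))
# knob top centre: circle at z=.063 in the wrist view
print("knob top expected px",proj(w,[*(R@[-.1305,-.088]+[.7265,.1435]),.063]))
hs=cv2.cvtColor(w["image"],cv2.COLOR_RGB2HSV); dark=(hs[...,2]<90)
for y in(-.02,-.05,-.08,-.11):
    # scan fence-x across the arm top: arm spans -139.5..-121.5 when shut
    P=np.array([np.r_[R@[x,y]+[.7265,.1435],.0215] for x in np.arange(-.150,-.110,.0015)]);u=proj(w,P).round().astype(int)
    print(y,[int(hs[b,a,2]) for a,b in u])
E
```

```text
[ 0.65428345 -0.00705991  0.24386067] 26.85 [-0.76769913 -0.07820014 -0.51100163]
[0.669  0.0605] [0.1209 0.1591] 2.1341845989227295 [[0.6055999994277954, 0.13779999315738678], [0.6115999817848206, -0.021199999377131462], [0.7324000000953674, -0.016699999570846558], [0.7264999747276306, 0.14229999482631683]]
home [[0.6697, 0.0612], [0.6066, 0.1387], [0.613, -0.0212], [0.7329, -0.0164], [0.7265, 0.1435]]
scene [269 202   6  12  51] [0.5991 0.0528 0.042 ]
side [273 221   5  12  42] [0.5995 0.0498 0.042 ]
wrist [218 127  21  20 337] [0.5979 0.0512 0.042 ]
knob top expected px [[227.00524629 138.74968815]]
-0.02 [85, 85, 82, 83, 89, 85, 76, 59, 52, 52, 52, 55, 56, 53, 52, 49, 52, 54, 53, 73, 114, 156, 155, 156, 157, 156, 156]
-0.05 [89, 84, 81, 83, 86, 87, 86, 60, 50, 51, 54, 55, 55, 53, 53, 54, 55, 56, 52, 56, 141, 155, 155, 155, 155, 154, 155]
-0.08 [147, 108, 113, 114, 115, 147, 172, 184, 146, 126, 121, 108, 97, 85, 79, 77, 75, 70, 59, 95, 138, 154, 155, 155, 156, 154, 155]
-0.11 [148, 148, 159, 155, 155, 166, 169, 171, 169, 163, 164, 156, 162, 183, 173, 160, 156, 164, 171, 165, 150, 155, 154, 155, 155, 155, 154]
```

The measured panel corners match home within about 1 mm. The arm is parallel to the near edge (band from -139.5 mm, as when shut), and the robot is clear of everything.

```bash
python3 -c "
from cell import workorder
print(workorder.sign_off())"
```

```text
the job is handed in; nothing more can be done
None
```

The panel was pushed flush into the fence corner (measured within about 1 mm of home), the stop arm was swung shut against its end stop, the other objects weren't touched, and the job was handed in at about 27 s.

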